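# Clamp a sample jar with a butterfly knob

## Task

Stand the small sample jar with the silver cap upright in the blue clamp, between its rubber pad and the V-shaped stop, and let go of it. Then turn the black butterfly knob clockwise until the pad holds the jar snugly against the stop, at about 14 newtons (it is glass: never more than 28), keeping the gripper off the yellow guard plate beside the knob. Leave the knob tightened and the other jars and the beaker where they stand.

Things in the scene. Friction and masses are not known exactly. Their poses are not given: they have to be found in the camera images.
- sample_jar: glass jar with silver screw cap and red-banded label, a plain cylinder 50 mm across and 63 mm tall, 0.16 kg (may vary a fifth); origin at the centre of its underside, z up. Grip it round its upper part.
- clamp: jar clamp fixed on the bench: dark base plate 96 x 178 mm, 10 mm thick; origin under its middle. In its own frame the blue housing (66 x 62 mm, top 52 mm above the bench) is centred at y = +51 mm and carries the knob; a rubber-faced steel pad comes out of it and travels along -y, towards a grey V-shaped stop.
- clamp_seat (a point): point on the base plate's top, 10 mm above the bench, where to stand the jar: between pad and stop, at clamp y = -22.5 mm. With the knob as found, a jar set there has at least 4 mm free each way along y; pad and stop push it into place as the clamp closes. Fixed to the clamp, axes as the clamp's.
- knob_grip (a point): point on the knob's vertical axis at grip height, 80 mm above the bench; turns with the knob: its x axis lies along the wings, z up. The butterfly knob has one flat black bar, 54 mm long over both wings, 8 mm thick, spanning heights 62 to 90 mm, on a round hub 22 mm across whose top is at 66 mm.
- knob (a joint): knob angle, rad, grows clockwise from above; 0: wings along the clamp's x; found at 0 to 0.4. The jar gets tight between 1.3 and 2.3. Running free it takes 0.28 N m (friction, less when at rest; it also keeps the knob where it is left). Once tight, clamping force grows about 50 N per rad, and the torque by 0.010 N m per N: 0.14 N m over the free level at 14 N.
- guard: yellow upright plate, 5 mm thick, 66 mm long, fixed to the clamp on the +x side of the knob; inner face 34 mm from the knob's axis, so the wings pass it at 7 mm; its top is 82 mm above the bench, 8 mm below the top of the wings. Its origin is the clamp's. Open the fingers only a little beside it.
- beaker_1: empty glass beaker, 56 mm across, 70 mm tall, bystander; origin at the centre of its underside
- jar_a: larger jar with black cap, 58 mm across, 76 mm tall, bystander; origin at the centre of its underside
- jar_b: larger jar with black cap, 58 mm across, 76 mm tall, bystander; origin at the centre of its underside
- clamp_stop (a point): middle of the range in which the V-shaped stop (top 40 mm above the bench) may stand; fixed to the clamp, at y = -32 mm. A jar pressed fully into the V has its axis on clamp x = 0 and anywhere up to 5 mm to either side of this point along y: the stop was set by hand and is not measured, so the tight knob angle must be felt.
- pad_out (a point): where the middle of the pad's face stands at knob angle 0: clamp y = +11 mm, 26 mm above the bench; fixed to the clamp, does not move with the pad. The pad is 36 mm wide and spans heights 14 to 38 mm. From here it moves 10 mm along clamp -y per rad of the knob, until it meets the jar. Then its spring yields, 6 N per mm of further drive.
Not all that is in view belongs to the job. Leave any pink look-alike of the clamp alone.

How it is judged:
On the way, in this order (a step that is already met when the one before it is completed fails the run):
1. the jar stands released and upright in the clamp, not yet tight (z of sample_jar in the frame of clamp_seat between -0.003 and 0.003 m and horizontal distance between sample_jar and clamp_seat below 0.018 m and angle between sample_jar's own z axis and vertical below 0.06 rad and contact force between the fingers and sample_jar below 0.3 N and contact force between sample_jar and clamp below 6 N), for 0.2 s.
2. the knob is turned clockwise until the pad clamps the jar (contact force between sample_jar and clamp above 8 N and value of joint knob above 1.1 rad), for 0.2 s.
At the end, for the whole second after the job is handed in: the jar stands at rest on the clamp's base plate, upright within 0.06 rad, within 18 mm of the seat point, and the clamp presses on it with 8 to 21 N, the knob left tightened beyond 1.1 rad (all of step 2 and contact force between sample_jar and clamp below 21 N and horizontal distance between sample_jar and clamp_seat below 0.018 m and z of sample_jar in the frame of clamp_seat between -0.003 and 0.003 m and angle between sample_jar's own z axis and vertical below 0.06 rad and linear speed of sample_jar below 0.01 m/s); the robot touches nothing.
It fails at once if the tightened clamp presses on the jar with more than 28 N (knob beyond 1 rad) (contact force between sample_jar and clamp above 28 N and value of joint knob above 1 rad).
It fails at once if the robot presses on the guard plate with more than 4 N (contact force between any of the fingers, the arm and guard above 4 N).
It fails at once if the beaker or a black-capped jar is shifted by more than 15 mm (distance of any of beaker_1, jar_a, jar_b from where it was at the start of the episode above 0.015 m).
It also fails if it takes over 72 s, if anything falls off the work surface, if the arm or the gripper's body presses on something with over 40 N, if the wrist force passes 120 N, or if a joint passes its speed limit or range.

## Robot

A 6-joint arm with a two-finger parallel gripper is mounted at the origin on the work surface; the furniture and walls round the work are solid. World frame = base frame: x ahead of the robot, y to its left, z up, the work surface at z = 0. Lengths are in m, angles in rad, forces in N, time in s.
With the tool pointing down it reaches from about 0.425 to 0.925 m from the base axis. Payload 12.5 kg.
Tool frame: the origin (TCP) lies on the centre line of the jaws, within the pads' length; the fingertips stand ahead of it and the grasp point (between the pads) is the TCP (finger_overhang is the z of the fingertips in the tool frame, in m); z points along the fingers, y is the direction in which the jaws open and shut (so a half turn about z gives the same grasp; the last joint's range is limited). The gripper opens to 85 mm and grips with 20 to 120 N. Pads are 22 mm wide; open, the fingers measure 114 mm over their backs; the gripper's body (76 mm by 85 mm) begins 54 mm behind the grasp point. The pads swing forward as they close: fully open they stand 13 mm farther back than shut.
Start: joints at [-0.861, 0.491, 1.559, -0, 1.092, -0.106], TCP at [0.455, -0.428, 0.25] pointing down, gripper open.
Joint ranges: [-3.1, 3.1], [-0.84, 2.19], [0.05, 2.79], [-1.13, 4.28], [0.06, 2.93], [-2.69, 2.69]. Speed limits (rad/s): [2.22, 2.22, 2.79, 3.14, 3.14, 3.14].

## Interface

Orientations are given as a unit quaternion [w, x, y, z].
In Python, from plant import * gives the robot as it stands.
- The arm moves only by the tool send_rows, never from a script. Its argument "increments" is a list of rows, each a list of 4 numbers: the shift along the tool's x, y, z in cm, then the turn about the tool's z in rad. In form: [[dx, dy, dz, turn], ...]. A call has 1 to 10 rows; each row is the pose to reach, as a shift and turn from the pose commanded when the call began, along the tool's axes at that moment; what a row does not reach only later rows make up. A row lasts 1/12 s, in which the tool goes at most 41.7 mm and 7.16 degrees, less where a joint would pass 70% of its speed; a pose out of reach is approached as far as the arm can. A call with a gripper value outside its range is refused whole. "gripper" is the gripper's target within -1 to 1 (shut at 1, half-way at 0, fully open at -1), set as the call begins (left out, the last holds). The fingers move at their own pace and stop on an object; "grip_force" is the grip in N (left out, the last holds). Time passes only in rows, so rows that repeat a pose let the fingers close. It gives the time, the measured TCP pose, the force and the opening at its end, in the units of the state.
- state(): the state, without advancing time (a new reading comes with each control period).
- read_camera(name): name is "side" or "top"; returns a dict with "pixels" (400x640x3 uint8, red, green, blue), "K" (3x3 intrinsics, pixels), "R" (3x3) and "t" (3): a world point X has camera coordinates R X + t. Camera axes: x right, y down, z forward; pixel columns grow to the right and rows downward; lengths in m; the calibration is good to about 2 mm. A picture is of the moment at which its call begins. There is no depth.
- hand_in(): hands the job in, once; it reports no verdict.
The state is a dict: "time": time; "q": joint angles; "joint_vel": joint speeds; "joint_efforts": joint torques, N m; "position": TCP position; "ee_rot": TCP orientation; "ft_force": force on the tool from outside, world axes, zero at the start; "moment": the same for the moment, N m; "width": finger opening in m.
Only numpy, scipy, OpenCV 4.12 (cv2) and the standard library are available. Lean on these libraries where they do the work, as an engineer would, in place of code of your own. Each camera call takes 0.05 s, during which the arm holds its last target. There are 200 camera calls.

## Working session

There is one attempt and no reset: what is moved stays moved. The work goes in short steps, Python scripts to look and compute and a tool call to move; the robot and the scene stay as the last step left them, time stands still between calls to the robot, and variables do not carry over. Pictures are saved under pics/ and viewed, about 8 in all and at most 12, crops included, and the job is handed in when it is done.

Besides the shell and the picture viewer there is one more tool, called after "Call:" by a JSON object that holds its "api" and its "payload". send_rows: Moves the arm, as the interface text tells. Its arguments: {"type":"object","properties":{"increments":{"type":"array"},"gripper":{"type":"number"},"grip_force":{"type":"number"}},"required":["increments"]}

```bash
mkdir -p pics; ls; python3 - <<'E'
from plant import *
import cv2,numpy as np
for n in("top","side"):
    c=read_camera(n);cv2.imwrite(f"pics/{n}0.png",c["pixels"][:,:,::-1]);np.savez(f"{n}0.npz",**{k:np.array(v) for k,v in c.items()})
    print(n,np.round(c["K"],1).tolist(),np.round(c["R"],3).tolist(),np.round(c["t"],3))
print(state())
E
```

```text
pics
top [[483.0, 0.0, 315.2], [0.0, 483.0, 201.2], [0.0, 0.0, 1.0]] [[-0.021, -1.0, 0.022], [-0.996, 0.019, -0.085], [0.085, -0.024, -0.996]] [-0.097  0.651  1.299]
side [[417.3, 0.0, 317.2], [0.0, 417.3, 196.1], [0.0, 0.0, 1.0]] [[-0.933, -0.359, -0.013], [-0.2, 0.55, -0.811], [0.299, -0.754, -0.585]] [0.56  0.242 0.826]
{'time': 0.1, 'q': array([-8.60628656e-01,  4.91468659e-01,  1.55939578e+00, -3.54012198e-06,
        1.09169546e+00, -1.05607114e-01]), 'joint_vel': array([-0.00075034, -0.00131976, -0.00061906,  0.00037118,  0.00175435,
        0.00145473]), 'joint_efforts': array([ 2.22920535e-03, -6.19444942e+01, -2.62026733e+01, -1.31268380e-04,
        2.86433467e-03, -6.55828194e-05]), 'position': array([ 0.45505221, -0.42816255,  0.24980269]), 'ee_rot': array([-4.61228098e-04,  9.17960449e-01,  3.96671627e-01, -1.45472709e-04]), 'ft_force': array([-0.36110048, -0.451523  , -0.37056763]), 'moment': array([-0.02640424, -0.01119992, -0.00535627]), 'width': 0.08521141772917544}
```

View pics/top0.png

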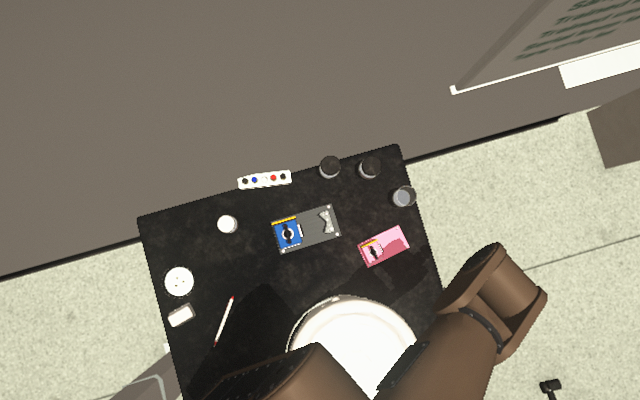

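View pics/side0.png

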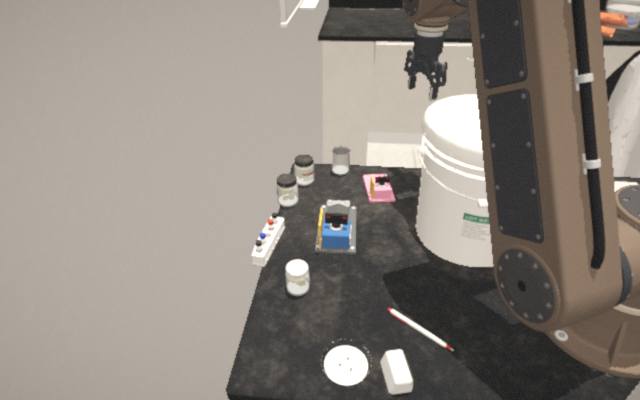

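Top view: the small white-silver jar is at (227,224), with the black-capped jars at (330,167) and (369,167) and the beaker at (403,197). The blue clamp's housing is at (287,233), its V stop at (326,222), and the pink look-alike is at (384,246). Side view: the silver-capped jar is at (297,278) and the clamp at (337,230). I'll confirm these in an enlarged crop.

```bash
python3 - <<'E'
import cv2,numpy as np
a=cv2.imread("pics/top0.png")[195:265,205:350];b=cv2.imread("pics/side0.png")[190:300,270:370]
a=cv2.resize(a,None,fx=5.5,fy=5.5,interpolation=cv2.INTER_CUBIC);a=a[:, :]
cv2.imwrite("pics/c_top.png",a)
b=cv2.resize(b,None,fx=5,fy=5,interpolation=cv2.INTER_CUBIC);cv2.imwrite("pics/c_side.png",b)
E
```

```text
(no output)
```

View pics/c_top.png

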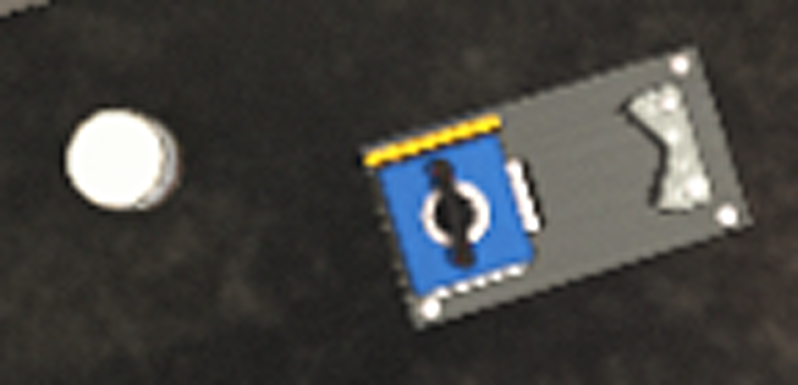

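View pics/c_side.png

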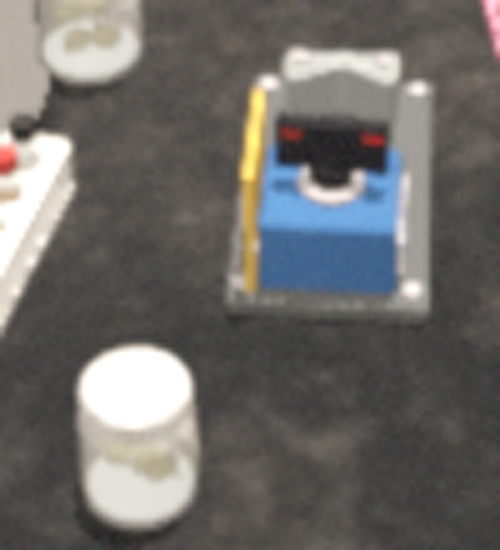

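The white-capped jar with the clear body at top (227,224) / side (297,278) is the only small silver-capped one: the other jars have black caps, the beaker is open and the pink clamp is a decoy. The clamp's guard is on the upper (+x world) side, and its knob bar points across the clamp, near 0 rad.

```bash
cat > h.py <<'E'
import numpy as np,cv2
def ray(c,uv,z):
    C=-c["R"].T@c["t"]; d=c["R"].T@np.linalg.inv(c["K"])@np.array([uv[0],uv[1],1.]); return C+d*(z-C[2])/d[2]
def proj(c,X):
    p=c["K"]@(c["R"]@np.asarray(X,float)+c["t"]); return p[:2]/p[2]
def blob(m,near):
    n,l,s,ce=cv2.connectedComponentsWithStats(m.astype(np.uint8)); i=1+np.argmin([np.linalg.norm(ce[k]-near)+(1e3 if s[k][4]<8 else 0) for k in range(1,n)]); return l==i
E
python3 - <<'E'
from h import *
T=dict(np.load("top0.npz"));S=dict(np.load("side0.npz"))
print("camC",-T["R"].T@T["t"],-S["R"].T@S["t"])
P=np.array([[363,150],[695,47],[748,222],[415,328]])
P=(P+.5)/5.5-.5+[205,195]
W=np.array([ray(T,p,.010) for p in P]);print("plate",W.round(4).tolist(),"ctr",W.mean(0).round(4))
print("len",np.linalg.norm(W-np.roll(W,-1,0),axis=1).round(4))
y=(W[0]+W[3]-W[1]-W[2])[:2];x=(W[0]+W[1]-W[2]-W[3])[:2]
print("yaw from y",np.arctan2(y[1],y[0])-np.pi/2,"from x",np.arctan2(x[1],x[0]))
# side view plate corners
Q=(np.array([[250,78],[436,80],[431,318],[227,312]])+.5)/5-.5+[270,190]
V=np.array([ray(S,q,.010) for q in Q]);print("plate side",V.round(4).tolist(),V.mean(0).round(4),np.linalg.norm(V-np.roll(V,-1,0),axis=1).round(4))
im=T["pixels"].astype(int);R,G,B=im[...,0],im[...,1],im[...,2]
m=blob((B>R+50),(287,233));r=cv2.minAreaRect(np.argwhere(m)[:,::-1].astype(np.float32));print("blue",r,ray(T,r[0],.052),m.sum())
m=blob((R>G+15)&(G>B+60),(283,219));r=cv2.minAreaRect(np.argwhere(m)[:,::-1].astype(np.float32));print("yel",r,ray(T,r[0],.082))
m=blob((im.min(2)>215),(227,224));(u,v),rad=cv2.minEnclosingCircle(np.argwhere(m)[:,::-1].astype(np.float32));ctr=np.argwhere(m).mean(0)[::-1]
print("cap",ctr,m.sum(),ray(T,ctr,.063),ray(T,ctr+[np.sqrt(m.sum()/np.pi),0],.063))
im=S["pixels"].astype(int)
m=blob((im.min(2)>205),(297,269));ys,xs=np.where(m);print("capS",xs.min(),xs.max(),ys.min(),ys.max(),ray(S,(xs.mean(),ys.mean()),.063))
# wings
w=[ray(T,(np.array(p)+.5)/5.5-.5+[205,195],.09) for p in((438,160),(464,266))];print("wing",np.round(w,4),np.mean(w,0),np.arctan2(*(w[0]-w[1])[[1,0]]))
E
```

```text
camC [ 0.53636073 -0.07851083  1.35114188] [0.32419879 0.69058288 0.68766744]
plate [[0.5953, 0.014, 0.01], [0.6442, -0.1547, 0.01], [0.5551, -0.1793, 0.01], [0.5056, -0.0108, 0.01]] ctr [ 0.5751 -0.0827  0.01  ]
len [0.1756 0.0924 0.1756 0.0931]
yaw from y 0.2840247453484894 from x 0.2701130201692668
plate side [[0.6488, -0.1456, 0.01], [0.5543, -0.1781, 0.01], [0.5038, -0.0012, 0.01], [0.5944, 0.028, 0.01]] [ 0.5753 -0.0742  0.01  ] [0.0999 0.184  0.0952 0.1819]
blue ((287.3647766113281, 233.6672821044922), (24.160274505615234, 22.847864151000977), 72.6459732055664) [ 0.56094141 -0.03334527  0.052     ] 398
yel ((283.0000305175781, 220.00001525878906), (2.4903488159179688, 25.2866153717041), 73.3007583618164) [ 0.59641159 -0.02351666  0.082     ]
cap [225.55238095 223.51904762] 210 [0.59099259 0.12981535 0.063     ] [0.59055873 0.1081798  0.063     ]
capS 286 307 260 275 [0.5923741  0.13567282 0.063     ]
wing [[ 0.5864 -0.0269  0.09  ]
 [ 0.5361 -0.0384  0.09  ]] [ 0.56121042 -0.03265974  0.09      ] 0.2246104731147819
```

```bash
cat >> h.py <<'E'
from scipy.spatial.transform import Rotation as Ro
def inc(s,p,phi):
    "row (cm, rad) from state s to world point p with tool-x yaw phi, tool down"
    w,x,y,z=s["ee_rot"]; R=Ro.from_quat([x,y,z,w]).as_matrix(); f=np.arctan2(R[1,0],R[0,0])
    d=R.T@(np.array(p)-s["position"])*100; t=-((phi-f+np.pi)%(2*np.pi)-np.pi)
    return d.round(2).tolist()+[round(float(t),3)],round(float(f),4),"tilt",R[:,2].round(4)
E
python3 - <<'E'
import plant;from plant import *
from h import *
print([n for n in dir(plant) if n[0]!='_'], getattr(plant,'finger_overhang',None))
print(inc(state(),(.5915,.1315,.2),.285))
E
```

```text
['Unreachable', 'finger_overhang', 'hand_in', 'read_camera', 'state'] 0.019
([50.11, -28.41, 5.01, 0.531], 0.8158, 'tilt', array([-6.e-04,  7.e-04, -1.e+00]))
```

Call:
{"api": "send_rows", "payload": {"increments": [[50.1, -28.4, 5, 0.531], [50.1, -28.4, 5, 0.531], [50.1, -28.4, 5, 0.531], [50.1, -28.4, 5, 0.531], [50.1, -28.4, 5, 0.531], [50.1, -28.4, 5, 0.531], [50.1, -28.4, 5, 0.531], [50.1, -28.4, 5, 0.531], [50.1, -28.4, 5, 0.531], [50.1, -28.4, 5, 0.531]], "gripper": -1, "grip_force": 20}}

```text
time: 0.93
position: [0.5528, -0.0265, 0.2143]
ee_rot: [-0.0, 0.99, 0.142, -0.0]
ft_force: [0.5, -0.2, -0.1]
width: 0.0854
```

```bash
python3 - <<'E'
from plant import *
from h import *
print(inc(state(),(.5915,.1315,.12),.285),state()["position"],state()["time"])
E
```

```text
([8.16, -14.08, 9.43, -0.0], 0.2847, 'tilt', array([-2.e-04, -0.e+00, -1.e+00])) [ 0.55277171 -0.02651891  0.21431498] 0.9333
```

Call:
{"api": "send_rows", "payload": {"increments": [[8.2, -14.1, 7, 0], [8.2, -14.1, 7, 0], [8.2, -14.1, 7, 0], [8.2, -14.1, 7, 0], [8.2, -14.1, 7, 0], [8.2, -14.1, 7, 0], [8.2, -14.1, 7, 0]]}}

```text
time: 1.52
position: [0.5916, 0.1299, 0.1442]
ee_rot: [0.0, 0.99, 0.143, -0.001]
ft_force: [1.2, -0.6, 0.1]
width: 0.0857
```

```bash
python3 - <<'E'
from plant import *
from h import *
s=state();print(inc(s,(.5915,.1315,.055),.285),s["position"],s["time"])
a=[]
for n,(x,y) in(("top",(170,160)),("side",(230,170))):
    c=read_camera(n);np.savez(n+"1.npz",**{k:np.array(v) for k,v in c.items()})
    im=c["pixels"][y:y+120,x:x+120,::-1].copy();im=cv2.resize(im,(400,400),interpolation=cv2.INTER_CUBIC)
    for X,col in((s["position"]+[0,0,-.019],(0,0,255)),((.5915,.1315,.063),(0,255,0))):
        p=(proj(c,X)-[x,y]+.5)*400/120;cv2.circle(im,tuple(int(v) for v in p),3,col,-1)
    a.append(im)
cv2.imwrite("pics/hov.png",np.hstack(a))
E
```

```text
([0.05, -0.16, 8.92, 0.001], 0.2861, 'tilt', array([-1.e-03, -4.e-04, -1.e+00])) [0.59157084 0.12987287 0.14420263] 1.5167
```

View pics/hov.png

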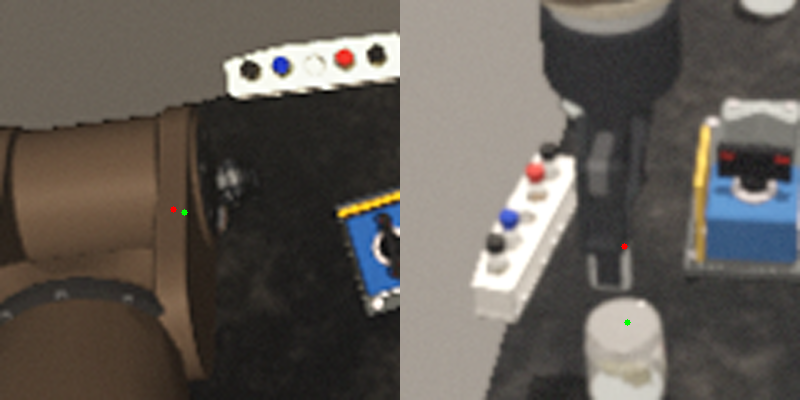

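Side crop: the open fingers hang edge-on above the jar, with the cap at about (625,322). The projected TCP and the jar line up in x, so I'm descending.

Call:
{"api": "send_rows", "payload": {"increments": [[0, -0.1, 3, 0], [0, -0.1, 6, 0], [0, -0.1, 8.9, 0], [0, -0.1, 8.9, 0], [0, -0.1, 8.9, 0]]}}

```text
time: 2.03
position: [0.5915, 0.1295, 0.0557]
ee_rot: [0.0, 0.99, 0.141, -0.001]
ft_force: [0.0, -1.0, 0.1]
width: 0.0853
```

Call:
{"api": "send_rows", "payload": {"increments": [[0, 0, 0, 0], [0, 0, 0, 0], [0, 0, 0, 0], [0, 0, 0, 0], [0, 0, 0, 0], [0, 0, 0, 0], [0, 0, 0, 0], [0, 0, 0, 0]], "gripper": 0.6}}

```text
time: 2.7
position: [0.5923, 0.1307, 0.0575]
ee_rot: [0.0, 0.99, 0.142, 0.001]
ft_force: [-1.0, -1.5, 7.2]
width: 0.0494
```

Call:
{"api": "send_rows", "payload": {"increments": [[0, 0, 0, 0], [0, 0, 0, 0], [0, 0, 0, 0], [0, 0, 0, 0], [0, 0, 0, 0], [0, 0, 0, 0]], "gripper": -1}}

```text
time: 3.2
position: [0.5916, 0.1308, 0.0555]
ee_rot: [0.0, 0.99, 0.142, -0.0]
ft_force: [-0.6, -1.0, 0.2]
width: 0.0859
```

Call:
{"api": "send_rows", "payload": {"increments": [[0, 0, 0, -0.1], [0, 0, 0, -0.22], [0, 0, 0, -0.34], [0, 0, 0, -0.46], [0, 0, 0, -0.58], [0, 0, 0, -0.7], [0, 0, 0, -0.82], [0, 0, 0, -0.94], [0, 0, 0, -1.06], [0, 0, 0, -1.18]]}}

```text
time: 4.03
position: [0.5916, 0.1307, 0.0555]
ee_rot: [-0.0, 0.742, 0.671, -0.0]
ft_force: [-0.5, 0.5, -0.3]
width: 0.0853
```

Call:
{"api": "send_rows", "payload": {"increments": [[0, 0, 0, -0.12], [0, 0, 0, -0.24], [0, 0, 0, -0.34], [0, 0, 0, -0.39], [0, 0, 0, -0.39], [0, 0, 0, -0.39]]}}

```text
time: 4.53
position: [0.5916, 0.1308, 0.0555]
ee_rot: [-0.0, 0.601, 0.799, -0.0]
ft_force: [0.4, 0.6, 0.2]
width: 0.0853
```

Call:
{"api": "send_rows", "payload": {"increments": [[0, 0, 0, 0], [0, 0, 0, 0], [0, 0, 0, 0], [0, 0, 0, 0], [0, 0, 0, 0], [0, 0, 0, 0], [0, 0, 0, 0], [0, 0, 0, 0], [0, 0, 0, 0]], "gripper": 0.6, "grip_force": 25}}

```text
time: 5.28
position: [0.5917, 0.1308, 0.0558]
ee_rot: [0.0, 0.6, 0.8, 0.0]
ft_force: [0.0, 0.2, 5.4]
width: 0.0491
```

Call:
{"api": "send_rows", "payload": {"increments": [[0, 0, -1, 0], [0, 0, -3, 0], [0, 0, -6, 0], [0, 0, -9, 0], [0, 0, -12, 0], [0, 0, -14, 0], [0, 0, -14, 0], [0, 0, -14, 0]]}}

```text
time: 5.95
position: [0.5915, 0.1308, 0.1964]
ee_rot: [0.001, 0.6, 0.8, 0.0]
ft_force: [0.0, 0.2, -2.2]
width: 0.0493
```

```bash
python3 - <<'E'
from plant import *
from h import *
s=state();print(inc(s,(.5823,-.1031,.196),1.856),s["position"],s["ft_force"],s["width"])
E
```

```text
([-22.19, -7.44, 0.04, -0.001], 1.8549, 'tilt', array([ 0.0016,  0.    , -1.    ])) [0.59149428 0.13075346 0.19642282] [ 0.04798997  0.1674942  -2.20860899] 0.04933944912617468
```

Call:
{"api": "send_rows", "payload": {"increments": [[-2, -0.7, 0, 0], [-5, -1.7, 0, 0], [-8, -2.7, 0, 0], [-11, -3.7, 0, 0], [-14, -4.7, 0, 0], [-17, -5.7, 0, 0], [-20, -6.7, 0, 0], [-22.2, -7.45, 0, 0], [-22.2, -7.45, 0, 0], [-22.2, -7.45, 0, 0]]}}

```text
time: 6.78
position: [0.5815, -0.1042, 0.1939]
ee_rot: [-0.001, 0.601, 0.799, -0.0]
ft_force: [-0.3, 0.7, -1.9]
width: 0.0494
```

Call:
{"api": "send_rows", "payload": {"increments": [[0, 0, 2, 0], [0, 0, 5, 0], [0, 0, 7, 0], [0, 0, 8.5, 0], [0, 0, 8.5, 0], [0, 0, 8.5, 0]]}}

```text
time: 7.28
position: [0.5819, -0.1021, 0.1097]
ee_rot: [-0.001, 0.599, 0.8, -0.0]
ft_force: [-0.1, 0.1, -1.2]
width: 0.0489
```

```bash
python3 - <<'E'
from plant import *
from h import *
s=state();print(inc(s,(.5823,-.1031,.0655),1.856),s["position"],s["ft_force"],s["width"])
c=read_camera("side");np.savez("side2.npz",**{k:np.array(v) for k,v in c.items()})
x,y=300,140;k=6
im=cv2.resize(c["pixels"][y:y+100,x:x+130,::-1],None,fx=k,fy=k,interpolation=cv2.INTER_CUBIC)
p=s["position"];zb=p[2]-.0555
def dot(X,col): cv2.circle(im,tuple(int(v) for v in (proj(c,X)-[x,y]+.5)*k),3,col,-1)
for t in np.linspace(0,6.28,24): dot((p[0]+.025*np.cos(t),p[1]+.025*np.sin(t),zb),(0,255,0))
C=np.array([.576,-.0815]);e=np.array([np.cos(.284),np.sin(.284)]);f=np.array([-e[1],e[0]])
for a in(-.048,.048):
  for b in(-.089,.089): dot([*(C+a*e+b*f),.01],(0,0,255))
for a in(-.018,.018): dot([*(C+a*e+.011*f),.038],(255,0,255))
cv2.imwrite("pics/low.png",im)
E
```

```text
([-0.11, 0.02, 4.42, -0.0], 1.8558, 'tilt', array([-2.4e-03,  8.0e-04, -1.0e+00])) [ 0.58186015 -0.10214634  0.10966019] [-0.07865637  0.12432131 -1.20858625] 0.048939446266750564
```

View pics/low.png

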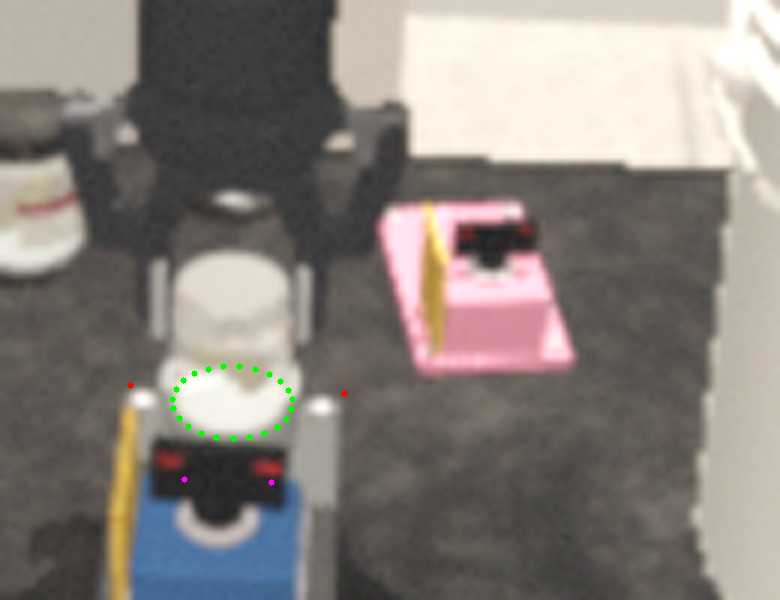

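Low hover crop: the bottom of the jar sits on its predicted ellipse at (231,400). The clamp's far screws show at (142,398) and (322,406). I'll use those screws to check the clamp position against the side view.

```bash
python3 - <<'E'
from h import *
T=dict(np.load("top0.npz"));S=dict(np.load("side2.npz"))
t=[ray(T,(np.array(p)+.5)/5.5-.5+[205,195],.012) for p in((680,65),(728,215),(432,308))]
s=[ray(S,(np.array(p)+.5)/6-.5+[300,140],.012) for p in((142,398),(322,406))]
S0=dict(np.load("side0.npz"))
s+= [ray(S0,(np.array(p)+.5)/5-.5+[270,190],.012) for p in((268,82),(418,87),(411,288))]
print(np.round(t,4));print(np.round(s,4))
C=np.array([.576,-.0815]);e=np.array([np.cos(.284),np.sin(.284)]);f=np.array([-e[1],e[0]])
for v in t+s: print(np.round([(v[:2]-C)@e,(v[:2]-C)@f],4))
# jar bottom seen in side vs TCP
print(ray(S,(np.array((231,400))+.5)/6-.5+[300,140],.1097-.0555))
E
```

```text
[[ 0.6351 -0.1467  0.012 ]
 [ 0.5588 -0.1692  0.012 ]
 [ 0.5154 -0.0196  0.012 ]]
[[ 0.6375 -0.1435  0.012 ]
 [ 0.5604 -0.1654  0.012 ]
 [ 0.6375 -0.1431  0.012 ]
 [ 0.5608 -0.1664  0.012 ]
 [ 0.518  -0.0154  0.012 ]]
[ 0.0384 -0.0792]
[-0.041  -0.0793]
[-0.0408  0.0764]
[ 0.0417 -0.0767]
[-0.0385 -0.0761]
[ 0.0418 -0.0764]
[-0.0383 -0.0772]
[-0.0372  0.0797]
[ 0.58251364 -0.10284503  0.0542    ]
```

Both views agree on the clamp to about 1.5 mm, so I'm lowering the jar.

Call:
{"api": "send_rows", "payload": {"increments": [[-0.1, 0, 1, 0], [-0.1, 0, 2, 0], [-0.1, 0, 3, 0], [-0.1, 0, 3.6, 0], [-0.1, 0, 4, 0], [-0.1, 0, 4.2, 0], [-0.1, 0, 4.2, 0], [-0.1, 0, 4.2, 0]]}}

```text
time: 8.0
position: [0.5826, -0.1042, 0.0687]
ee_rot: [0.0, 0.6, 0.8, 0.0]
ft_force: [0.1, -0.9, -2.2]
width: 0.0491
```

Call:
{"api": "send_rows", "payload": {"increments": [[0, 0, 0.1, 0], [0, 0, 0.2, 0], [0, 0, 0.3, 0], [0, 0, 0.3, 0], [0, 0, 0.3, 0]]}}

```text
time: 8.42
position: [0.5827, -0.1042, 0.0658]
ee_rot: [0.0, 0.6, 0.8, 0.0]
ft_force: [-0.3, 0.1, 1.8]
width: 0.0493
```

Touching the base plate (+1.8 N). Release, then rise.

Call:
{"api": "send_rows", "payload": {"increments": [[0, 0, 0, 0], [0, 0, 0, 0], [0, 0, 0, 0], [0, 0, 0, 0], [0, 0, 0, 0], [0, 0, 0, 0]], "gripper": -0.9}}

```text
time: 8.92
position: [0.5826, -0.1042, 0.0656]
ee_rot: [0.0, 0.6, 0.8, -0.0]
ft_force: [-0.9, -0.1, -0.6]
width: 0.0813
```

Call:
{"api": "send_rows", "payload": {"increments": [[0, 0, -1, 0], [0, 0, -3, 0], [0, 0, -6, 0], [0, 0, -9, 0], [0, 0, -12, 0], [0, 0, -13, 0], [0, 0, -13, 0], [0, 0, -13, 0]]}}

```text
time: 9.58
position: [0.5823, -0.1041, 0.1958]
ee_rot: [0.0, 0.6, 0.8, 0.0]
ft_force: [-0.2, -0.4, -0.1]
width: 0.0811
```

```bash
python3 - <<'E'
from plant import *
from h import *
s=state()
C=np.array([.576,-.0815]);f=np.array([-np.sin(.284),np.cos(.284)]);K=C+.051*f
print("knob",K,inc(s,(*K,.15),.284-.05+np.pi),s["position"],s["time"],s["moment"])
a=[]
for n,(x,y) in(("top",(250,190)),("side",(300,160))):
    c=read_camera(n);np.savez(n+"3.npz",**{k:np.array(v) for k,v in c.items()})
    a.append(cv2.resize(c["pixels"][y:y+100,x:x+100,::-1],(400,400),interpolation=cv2.INTER_CUBIC))
cv2.imwrite("pics/placed.png",np.hstack(a))
E
```

```text
knob [ 0.56170992 -0.03254294] ([7.45, 0.02, 4.57, -1.521], 1.8548, 'tilt', array([ 7.e-04, -2.e-04, -1.e+00])) [ 0.58233723 -0.10412938  0.19575887] 9.5833 [ 0.02473674 -0.02508621 -0.05716465]
```

View pics/placed.png

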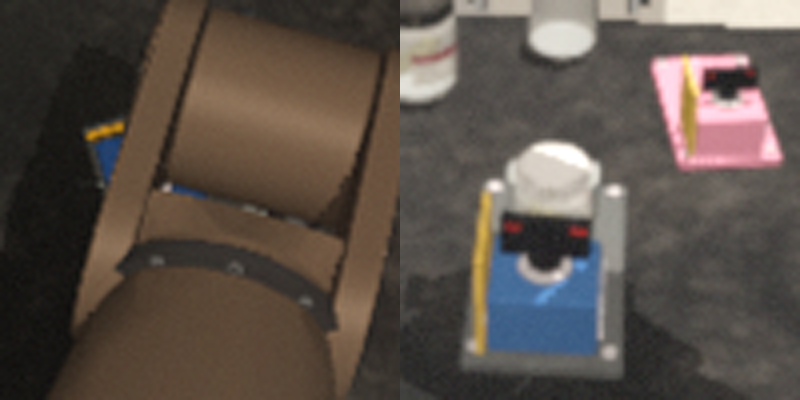

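The jar stands upright on the seat (side crop around (550,190)), and the knob bar at (545,235) is unturned. Next I move over the knob with the fingers nearly shut.

Call:
{"api": "send_rows", "payload": {"increments": [[1, 0, 0, -0.12], [2, 0, 0, -0.24], [3, 0, 0, -0.36], [4, 0, 0, -0.48], [5, 0, 0, -0.6], [6, 0, 0, -0.72], [7, 0, 0, -0.84], [7.4, 0, 0, -0.96], [7.4, 0, 0, -1.08], [7.4, 0, 0, -1.2]], "gripper": 0.4, "grip_force": 60}}

```text
time: 10.52
position: [0.5612, -0.0327, 0.194]
ee_rot: [-0.001, 0.04, 0.999, 0.0]
ft_force: [0.8, -0.1, 0.1]
width: 0.0255
```

Call:
{"api": "send_rows", "payload": {"increments": [[0, 0, 1, -0.12], [0, 0, 2, -0.24], [0, 0, 3, -0.32], [0, 0, 3, -0.32], [0, 0, 3, -0.32]]}}

```text
time: 10.93
position: [0.5613, -0.0331, 0.1642]
ee_rot: [-0.001, -0.115, 0.993, 0.0]
ft_force: [0.5, 0.3, -0.4]
width: 0.0252
```

```bash
python3 - <<'E'
from plant import *
from h import *
s=state();K=(.5617,-.0325)
print(inc(s,(*K,.088),.284-.05+np.pi),s["position"],s["q"],s["moment"],s["width"])
E
```

```text
([-0.07, 0.04, 7.62, -0.004], -2.9112, 'tilt', array([-2.9e-03,  5.0e-04, -1.0e+00])) [ 0.5613193  -0.0331043   0.16424708] [-1.76353307e-01  5.07063583e-01  1.80467715e+00 -7.23685403e-05
  8.32786453e-01 -1.97747078e+00] [-0.03298524 -0.00207153 -0.02552525] 0.02515124249228378
```

Call:
{"api": "send_rows", "payload": {"increments": [[0, 0, 2, 0], [0, 0, 4, 0], [0, 0, 5.5, 0], [0, 0, 6.5, 0], [0, 0, 7, 0], [0, 0, 7.3, 0], [0, 0, 7.6, 0], [0, 0, 7.6, 0], [0, 0, 7.6, 0]]}}

```text
time: 11.68
position: [0.5621, -0.0332, 0.0901]
ee_rot: [0.0, -0.116, 0.993, -0.0]
ft_force: [0.1, -0.2, -0.3]
width: 0.0257
```

Call:
{"api": "send_rows", "payload": {"increments": [[0, 0, 0, 0], [0, 0, 0, 0], [0, 0, 0, 0], [0, 0, 0, 0], [0, 0, 0, 0], [0, 0, 0, 0]], "gripper": 1}}

```text
time: 12.18
position: [0.562, -0.0329, 0.0903]
ee_rot: [0.0, -0.116, 0.993, 0.0]
ft_force: [-1.0, 3.7, 6.7]
width: 0.0062
```

```bash
cat > st.py <<'E'
from plant import *
from h import *
s=state();i=inc(s,(.5617,-.0325,.088),0)
print("t",s["time"],"pos",s["position"].round(4),"phi",i[1],"th",round((.284+np.pi-i[1])%(2*np.pi),3),"F",s["ft_force"].round(2),"M",s["moment"].round(3),"tau6",s["joint_efforts"][5].round(3),"w",round(s["width"],4),"q6",s["q"][5].round(3))
E
python3 st.py
```

```text
t 12.1833 pos [ 0.562  -0.0329  0.0903] phi -2.9087 th 0.051 F [-1.01  3.73  6.68] M [ 0.454  0.191 -0.218] tau6 -0.167 w 0.0062 q6 -1.98
```

Call:
{"api": "send_rows", "payload": {"increments": [[0, 0, 0, 0.06], [0, 0, 0, 0.12], [0, 0, 0, 0.18], [0, 0, 0, 0.24], [0, 0, 0, 0.3], [0, 0, 0, 0.36], [0, 0, 0, 0.42], [0, 0, 0, 0.48], [0, 0, 0, 0.54], [0, 0, 0, 0.6]]}}

```text
time: 13.02
position: [0.562, -0.0325, 0.0903]
ee_rot: [0.0, 0.184, 0.983, 0.0]
ft_force: [-0.5, 7.4, 7.1]
width: 0.0065
```

```bash
python3 st.py
```

```text
t 13.0167 pos [ 0.562  -0.0325  0.0903] phi 2.7725 th 0.653 F [-0.49  7.45  7.1 ] M [1.369 0.089 0.287] tau6 -0.898 w 0.0065 q6 -1.378
```

Call:
{"api": "send_rows", "payload": {"increments": [[0, 0, 0, 0.06], [0, 0, 0, 0.12], [0, 0, 0, 0.18], [0, 0, 0, 0.24], [0, 0, 0, 0.3], [0, 0, 0, 0.36], [0, 0, 0, 0.41], [0, 0, 0, 0.46], [0, 0, 0, 0.5], [0, 0, 0, 0.54]]}}

```text
time: 13.85
position: [0.5622, -0.0321, 0.0903]
ee_rot: [0.001, 0.439, 0.899, 0.001]
ft_force: [0.8, 11.4, 6.8]
width: 0.0069
```

```bash
python3 st.py
```

```text
t 13.85 pos [ 0.5622 -0.0321  0.0903] phi 2.2333 th 1.192 F [ 0.85 11.42  6.8 ] M [ 1.84  -0.191  0.311] tau6 -0.456 w 0.0069 q6 -0.839
```

Call:
{"api": "send_rows", "payload": {"increments": [[0, 0, 0, 0.03], [0, 0, 0, 0.06], [0, 0, 0, 0.09], [0, 0, 0, 0.12]]}}

```text
time: 14.18
position: [0.5623, -0.032, 0.0903]
ee_rot: [0.001, 0.492, 0.871, 0.001]
ft_force: [1.8, 11.0, 5.1]
width: 0.0068
```

```bash
python3 st.py
```

```text
t 14.1833 pos [ 0.5623 -0.032   0.0903] phi 2.1139 th 1.312 F [ 1.79 10.98  5.13] M [ 1.954 -0.241  0.323] tau6 -0.295 w 0.0068 q6 -0.719
```

Call:
{"api": "send_rows", "payload": {"increments": [[0, 0, 0, 0.03], [0, 0, 0, 0.06], [0, 0, 0, 0.09], [0, 0, 0, 0.12]]}}

```text
time: 14.52
position: [0.5624, -0.0319, 0.0903]
ee_rot: [0.001, 0.543, 0.84, 0.001]
ft_force: [3.2, 11.7, 4.8]
width: 0.0067
```

```bash
python3 st.py
```

```text
t 14.5167 pos [ 0.5624 -0.0319  0.0903] phi 1.9939 th 1.432 F [ 3.16 11.71  4.8 ] M [ 2.028 -0.251  0.257] tau6 -0.295 w 0.0067 q6 -0.599
```

Call:
{"api": "send_rows", "payload": {"increments": [[0, 0, 0, 0.03], [0, 0, 0, 0.06], [0, 0, 0, 0.09]]}}

```text
time: 14.77
position: [0.5625, -0.0319, 0.0903]
ee_rot: [0.001, 0.58, 0.815, 0.001]
ft_force: [2.4, 12.6, 4.5]
width: 0.0066
```

```bash
python3 st.py
```

```text
t 14.7667 pos [ 0.5625 -0.0319  0.0903] phi 1.9039 th 1.522 F [ 2.35 12.63  4.49] M [ 2.047 -0.363  0.272] tau6 -0.295 w 0.0066 q6 -0.509
```

Call:
{"api": "send_rows", "payload": {"increments": [[0, 0, 0, 0.03], [0, 0, 0, 0.06], [0, 0, 0, 0.09]]}}

```text
time: 15.02
position: [0.5626, -0.0319, 0.0903]
ee_rot: [0.001, 0.616, 0.788, 0.001]
ft_force: [3.0, 13.2, 3.8]
width: 0.0066
```

```bash
python3 st.py
```

```text
t 15.0167 pos [ 0.5626 -0.0319  0.0903] phi 1.8138 th 1.612 F [ 3.03 13.16  3.8 ] M [ 2.154 -0.503  0.326] tau6 -0.296 w 0.0066 q6 -0.419
```

Call:
{"api": "send_rows", "payload": {"increments": [[0, 0, 0, 0.03], [0, 0, 0, 0.06]]}}

```text
time: 15.18
position: [0.5626, -0.0319, 0.0903]
ee_rot: [0.001, 0.64, 0.769, 0.001]
ft_force: [3.5, 13.5, 4.9]
width: 0.0067
```

```bash
python3 st.py
```

```text
t 15.1833 pos [ 0.5626 -0.0319  0.0903] phi 1.7539 th 1.672 F [ 3.52 13.5   4.87] M [ 2.23  -0.471  0.321] tau6 -0.296 w 0.0067 q6 -0.359
```

Joint-6 torque is nearly free of noise: -0.295 N m running free. The target is about -0.435.

Call:
{"api": "send_rows", "payload": {"increments": [[0, 0, 0, 0.03], [0, 0, 0, 0.06], [0, 0, 0, 0.09]]}}

```text
time: 15.43
position: [0.5627, -0.0319, 0.0903]
ee_rot: [0.001, 0.673, 0.739, 0.001]
ft_force: [4.2, 13.6, 4.3]
width: 0.0065
```

```bash
python3 st.py
```

```text
t 15.4333 pos [ 0.5627 -0.0319  0.0903] phi 1.6639 th 1.762 F [ 4.17 13.63  4.25] M [ 2.25  -0.583  0.325] tau6 -0.257 w 0.0065 q6 -0.269
```

Call:
{"api": "send_rows", "payload": {"increments": [[0, 0, 0, 0.03], [0, 0, 0, 0.06], [0, 0, 0, 0.09]]}}

```text
time: 15.68
position: [0.5628, -0.0319, 0.0903]
ee_rot: [0.001, 0.706, 0.708, 0.001]
ft_force: [4.6, 13.9, 3.4]
width: 0.0065
```

```bash
python3 st.py
```

```text
t 15.6833 pos [ 0.5628 -0.0319  0.0903] phi 1.574 th 1.852 F [ 4.59 13.89  3.35] M [ 2.272 -0.654  0.423] tau6 -0.211 w 0.0065 q6 -0.179
```

Tightening began at about 1.69 rad: both joint-6 torque and Mz are rising, at 0.5 N m/rad. About 8 N now; I need about 0.11 rad more.

Call:
{"api": "send_rows", "payload": {"increments": [[0, 0, 0, 0.03], [0, 0, 0, 0.06]]}}

```text
time: 15.85
position: [0.5628, -0.0319, 0.0903]
ee_rot: [0.001, 0.727, 0.687, 0.001]
ft_force: [5.1, 12.9, 2.7]
width: 0.0066
```

```bash
python3 st.py
```

```text
t 15.85 pos [ 0.5628 -0.0319  0.0903] phi 1.5141 th 1.911 F [ 5.07 12.92  2.74] M [ 2.302 -0.702  0.392] tau6 -0.18 w 0.0066 q6 -0.119
```

Call:
{"api": "send_rows", "payload": {"increments": [[0, 0, 0, 0.03], [0, 0, 0, 0.05]]}}

```text
time: 16.02
position: [0.5629, -0.0319, 0.0903]
ee_rot: [0.001, 0.744, 0.668, 0.001]
ft_force: [5.4, 13.0, 3.2]
width: 0.0062
```

```bash
python3 st.py
```

```text
t 16.0167 pos [ 0.5629 -0.0319  0.0903] phi 1.464 th 1.962 F [ 5.42 12.97  3.19] M [ 2.329 -0.755  0.486] tau6 0.217 w 0.0062 q6 -0.069
```

Call:
{"api": "send_rows", "payload": {"increments": [[0, 0, 0, 0]]}}

```text
time: 16.1
position: [0.5629, -0.0319, 0.0903]
ee_rot: [0.001, 0.744, 0.668, 0.001]
ft_force: [4.3, 13.1, 2.8]
width: 0.0068
```

```bash
python3 st.py
```

```text
t 16.1 pos [ 0.5629 -0.0319  0.0903] phi 1.4642 th 1.961 F [ 4.27 13.12  2.83] M [ 2.279 -0.702  0.317] tau6 0.707 w 0.0068 q6 -0.069
```

Call:
{"api": "send_rows", "payload": {"increments": [[0, 0, 0, 0], [0, 0, 0, 0]]}}

```text
time: 16.27
position: [0.5629, -0.0319, 0.0903]
ee_rot: [0.001, 0.743, 0.669, 0.001]
ft_force: [5.0, 13.0, 4.2]
width: 0.0064
```

```bash
python3 st.py
```

```text
t 16.2667 pos [ 0.5629 -0.0319  0.0903] phi 1.4653 th 1.96 F [ 4.98 13.02  4.16] M [ 2.256 -0.7    0.281] tau6 0.288 w 0.0064 q6 -0.071
```

Torque puts the clamp at about 14 N. I open only a little and rise.

Call:
{"api": "send_rows", "payload": {"increments": [[0, 0, 0, 0], [0, 0, 0, 0], [0, 0, 0, 0], [0, 0, 0, 0]], "gripper": 0.65}}

```text
time: 16.6
position: [0.5618, -0.0334, 0.0896]
ee_rot: [0.0, 0.744, 0.669, -0.0]
ft_force: [-0.6, -0.0, -0.8]
width: 0.0148
```

```bash
python3 st.py
```

```text
t 16.6 pos [ 0.5618 -0.0334  0.0896] phi 1.4646 th 1.961 F [-0.63 -0.02 -0.84] M [0.012 0.046 0.017] tau6 0.0 w 0.0148 q6 -0.07
```

Call:
{"api": "send_rows", "payload": {"increments": [[0, 0, -0.5, 0], [0, 0, -1.5, 0], [0, 0, -3, 0], [0, 0, -5, 0], [0, 0, -8, 0], [0, 0, -11, 0], [0, 0, -14, 0], [0, 0, -14, 0], [0, 0, -14, 0]]}}

```text
time: 17.35
position: [0.5621, -0.0333, 0.2319]
ee_rot: [0.002, 0.744, 0.669, 0.001]
ft_force: [-0.5, 0.4, 0.0]
width: 0.015
```

```bash
python3 - <<'E'
from plant import *
from h import *
import st
a=[]
c=read_camera("side");np.savez("side4.npz",**{k:np.array(v) for k,v in c.items()})
for x,y in((310,185),):
    im=cv2.resize(c["pixels"][y:y+80,x:x+90,::-1],None,fx=7,fy=7,interpolation=cv2.INTER_CUBIC)
cv2.imwrite("pics/end.png",im)
E
```

```text
t 17.35 pos [ 0.5621 -0.0333  0.2319] phi 1.4647 th 1.961 F [-0.47  0.38  0.03] M [ 0.026 -0.037  0.005] tau6 -0.0 w 0.015 q6 -0.07
```

View pics/end.png

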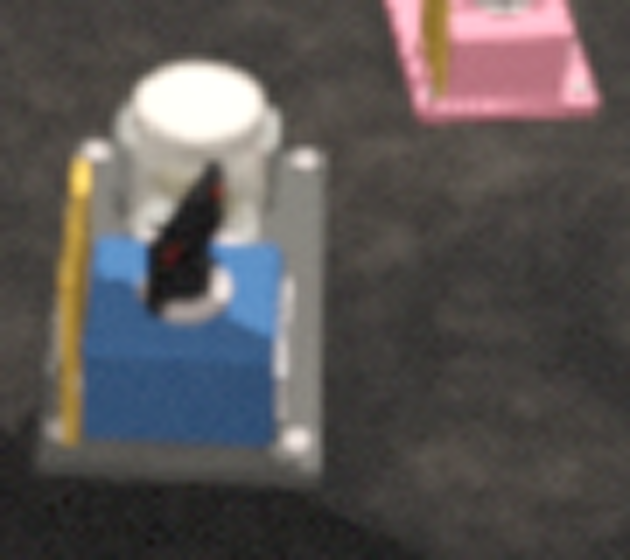

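End crop: the jar stands upright at (200,150) in the clamp, and the knob bar has turned, running from (213,168) to (153,255). I'll check its angle.

```bash
python3 - <<'E'
from h import *
c=dict(np.load("side4.npz"));g=lambda p,z:ray(c,(np.array(p)+.5)/7-.5+[310,185],z)
a,b=g((213,168),.09),g((155,252),.09);d=(a-b)[:2];print(d,np.linalg.norm(d),"yaw",np.arctan2(d[1],d[0])%np.pi,"want 1.465")
m=(c["pixels"].min(2)>200);m=blob(m,(310+200/7,185+103/7));ctr=np.argwhere(m).mean(0)[::-1];print("cap",m.sum(),ray(c,ctr,.073),"seat .5823 -.1031")
E
```

```text
[-0.00344456 -0.04865819] 0.0487799554798133 yaw 1.5001231825729182 want 1.465
cap 144 [ 0.58425717 -0.10619549  0.073     ] seat .5823 -.1031
```

```bash
python3 -c "
from plant import *
print(hand_in())"
```

```text
the job is handed in; nothing more can be done
None
```

The sample jar stands upright in the blue clamp, held at about 14 N by my torque estimate, and the job is handed in at about 17.4 s. No verdict was reported.

- **Placing:** I gripped the jar twice, a quarter turn apart, to centre it. Then I stood it on the seat until it touched (+1.8 N), let go and moved clear.
- **Tightening:** I turned the knob clockwise to about 1.96 rad in one grip. The torque began to rise at about 1.69 rad, by 0.5 N m per rad. That puts the jar about 8 mm from the seat point, within the stop's stated range.
- **Guard:** I opened the fingers only to 15 mm beside the guard plate and then rose clear.
- **Last checks:**
    - The tool force is near zero at 0.23 m, clear of everything.
    - The picture shows the jar upright in the clamp.
    - The knob bar's angle in the picture is 1.50 rad, against 1.465 rad from the arm, which is within picking error.

**Where checks disagreed or are missing:**
- The two cameras differed by about 3 mm on the clamp screws and up to 8 mm in y on rougher plate corners. I used the average of the screw positions.
- The clamping force comes from torque and angle only; I did not measure it directly. The torque readings on the last small step before release were unsettled, so its 2.5 N or so rests on the angle alone.
- I did not measure the beaker and black-capped jars again. The arm did not work near them.

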